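Hang the second cradle bracket on the steering-rack stand

TASK

One of the two steel stands still lacks its cradle bracket. Pick up the loose bracket from the bench, hook its two claws into the top pair of slots of the empty stand, and press it down until it is fully home and the stand's spring catch has snapped back out over the bracket's middle tongue; then let go. Do not knock over or shove the other things on the bench.

Things in the scene. Friction and masses are not known exactly. Their poses are not given: they have to be found in the camera images.
- bracket: Loose steel cradle bracket, 0.2-0.4 kg, standing upright on the bench as it will hang. Origin: underside, middle plane; +x to its back plate and claws, z up. Back plate x 35 to 40, y +-65, z 0 to 75 mm. Arm, to grip from above across y: x -62 to 35, 16 mm thick, z 0 to 52; then a saddle 34 high and, at x -110 to -98, an upturned toe 66 mm high. Centre of mass within 20 mm of origin in x.
- claw_left (a point): Lower end of the bracket's claw at its +y side (bracket frame x 48.7, y 45, z 33 mm). Claw 8 mm wide: a neck z 45 to 55 runs back from the plate to x 50.5, its tip hangs down to z 33. Gap between plate and tip, for the upright's 4 mm wall: 5.5 mm, 6.8 mm near the lower end.
- claw_right (a point): The same for the bracket's other claw, at y -45 mm. Bracket axes: x towards the claws, z up.
- tongue (a point): Rear end of the bracket's middle tongue, behind the plate between the claws (bracket frame x 50, y 0, z 28 mm): a flat bar y +-11, z 26 to 30, which the catch snaps over.
- stand: Empty grey stand, fixed. Origin: bench level, midway between its two uprights, in the plane of their front faces, which look along its -x. Uprights 190 mm high, 36 wide, centred at y +-45, front wall 4 mm, hollow behind for 26 mm. Each has two slots 16 mm wide: top z 145 to 179 (use these), lower z 65 to 99. Base plate x -15 to 125, y +-85, 10 thick. Catch housing x 30 to 62, z 124 to 150.
- seat (a point): Where the bracket's origin lies when fully home, with the stand's axes (bracket x along stand x): 40 mm before the upright faces, midway between them, 100 mm above the bench. Claws pass into the slots with the bracket 12 to 24 mm (best 18) above this; push in along stand +x until the plate meets the uprights, then down to here.
- catch (a joint): Spring catch of the empty stand, a 24 mm wide steel nose between its uprights at z 132 to 142 mm, with a black knob behind. In m: 0 = out, 0.012 = fully back (along stand +x). The tongue meets its sloping top about 16 mm above home; pressing down with 7 to 15 N drives it back up to 6 mm, and it snaps out over the tongue within 3 mm of home. The bracket's weight alone does not do it.
- full_stand: The other stand, the same and fixed, with a bracket of the same kind already locked on (arm and toe reach 150 mm in front of its upright faces, 16 mm thick, z 100 to 166 mm). Origin and axes as for the empty stand. Leave it alone.
- tie_rod_end: Bystander: loose tie-rod end with a blue plastic cap, 140 mm long (x -70 to 70), 34 mm high, lying along its x; origin on the underside near the middle.
- pinion_valve: Bystander: loose black pinion valve unit standing on its flange, 60 mm diameter, 85 mm high; origin at the centre of its underside.
- parts_tray: Bystander: empty open cardboard tray 140 x 90 x 50 mm; origin at the centre of its underside.
Things that resemble listed ones, but are neither listed nor needed, are in the scene too. Of the things that look like the bracket, the smaller one is meant. Leave any orange look-alike of the stand alone.

How it is judged:
By the outcome, as a careful person would: the job done as asked, in the order asked, and still so for the second after the job is handed in, with the robot touching nothing.
It also fails if it takes over 45 s, if anything falls off the work surface, if the arm or the gripper's body presses on something with over 40 N, if the wrist force passes 120 N, or if a joint passes its speed limit or range.

ROBOT

A 7-joint arm with a two-finger parallel gripper is mounted at the origin on the work surface. World frame = base frame: x ahead of the robot, y to its left, z up, the work surface at z = 0. Lengths are in m, angles in rad, forces in N, time in s.
With the tool pointing down it reaches from about 0.4 to 0.85 m from the base axis. Payload 10.4 kg.
Tool frame: the origin (TCP) lies midway between the tips of the shut fingers; the grasp point (between the pads) lies 19 mm behind it (manip.pinch_z is the distance from the TCP to the grasp point, in m); y points along the fingers, x is the direction in which the jaws open and shut, and the axes are right-handed (so a half turn about y gives the same grasp; the last joint's range is limited). The gripper opens to 85 mm and grips with 20 to 120 N. Pads are 22 mm wide; open, the fingers measure 114 mm over their backs; the gripper's body (76 mm by 85 mm) begins 54 mm behind the grasp point. The pads swing forward as they close: fully open they stand 13 mm farther back than shut.
Start: joints at [1.197, 0.332, -0.065, 1.46, 0.022, 1.35, -0.088], TCP at [0.215, -0.587, 0.231] pointing down, gripper open.
Joint ranges: [-2.6, 2.6], [-0.5, 2.12], [-1.47, 1.34], [0.16, 2.42], [-1.27, 4.41], [0.06, 2.06], [-2.6, 2.6]. Speed limits (rad/s): [2.22, 2.22, 2.79, 2.79, 3.14, 3.14, 3.14].

INTERFACE

Orientations are given as a unit quaternion [x, y, z, w].
In Python, from workcell import manip gives the robot as it stands.
- The arm moves only by the shell command python3 -m pendant 'ROWS' [OPENING] [FORCE]. ROWS is a JSON object of lists of equal length, an entry for each row: "offset": the shift along the tool's x, y, z scaled (see below), a list of three; "turn": the turn, a rotation vector about the tool's x, y, z scaled (see below), a list of three. A call has 1 to 12 rows; each row is the pose to reach, as a shift and turn from the pose measured when the call began, along the tool's axes at that moment; what a row does not reach only later rows make up. The controller multiplies each number of a shift by 200 mm and each number of a turn by 45 degrees. A row lasts 1/8 s, in which the tool goes at most 62.5 mm and 10.7 degrees, less where a joint would pass 70% of its speed; a pose out of reach is approached as far as the arm can. A call with a number of a shift or a turn outside -1 to 1 is refused whole. A call with a gripper value outside its range is refused whole. OPENING is the opening in per cent of the stroke, from 0 (shut) to 100 (fully open), set as the call begins (- or left out, the last holds). The fingers move at their own pace and stop on an object; FORCE is the grip in N (left out, the last holds). Time passes only in rows, so rows that repeat a pose let the fingers close. It gives the time, the measured TCP pose, the force and the opening at its end, in the units of the state.
- manip.get_obs(): the state, without advancing time (a new reading comes with each control period).
- manip.camera(name): name is "scene" or "side" or "wrist"; returns (picture, depth): 480x640x3 uint8, red, green, blue; 480x640 float32, m along the optical axis (not along the pixel's ray), 0 where there is no reading.
- manip.camera_model(name): a dict with "intrinsics" (3x3 intrinsics, pixels), "k1" (the pictures are not rectified: a ray, as slopes to the right and down, at radius r is drawn at 1 + k1 r^2 times it, then the intrinsics apply), "R" (3x3) and "t" (3): a world point X has camera coordinates R X + t; the wrist camera has in their place "tool_from_camera" (4x4, takes a point from camera to tool coordinates, whose origin is the TCP and whose axes are the tool frame's). Camera axes: x right, y down, z forward; pixel columns grow to the right and rows downward; lengths in m; the calibration is good to about 2 mm. A picture is of the moment at which its call begins: read the wrist's pose just before it. camera_model takes no time and is no camera call.
- manip.hand_in(): hands the job in, once; it reports no verdict.
The state is a dict: "clock": time; "joint_pos": joint angles; "joint_velocities": joint speeds; "tau": joint torques, N m; "position": TCP position; "ee_rot": TCP orientation; "ft_force": force on the tool from outside, world axes, zero at the start; "torque": the same for the moment, N m; "grip_width": opening from 0.0 (shut) to 1.0 (fully open).
Only numpy, scipy, OpenCV 4.12 (cv2) and the standard library are available. Lean on these libraries where they do the work, as an engineer would, in place of code of your own. Each camera call takes 0.05 s, during which the arm holds its last target. There are 200 camera calls.

## Working session

There is one attempt and no reset: what is moved stays moved. The work goes in short steps, Python scripts to look and compute and a shell command to move; the robot and the scene stay as the last step left them, time stands still between calls to the robot, and variables do not carry over. Pictures are saved under pics/ and viewed, about 8 in all and at most 12, crops included, and the job is handed in when it is done.

```bash
mkdir -p pics; ls
python3 - <<'E'
from workcell import manip
import cv2,numpy as np
np.set_printoptions(precision=4,suppress=True)
print(manip.get_obs(), manip.pinch_z)
for n in ["scene","side","wrist"]:
    p,d=manip.camera(n); cv2.imwrite(f"pics/{n}0.png",p[:,:,::-1]); np.save(f"pics/{n}0.npy",d)
    print(n,manip.camera_model(n))
E
```

```text
pics
{'clock': 0.0, 'joint_pos': array([ 1.1974,  0.3328, -0.0647,  1.461 ,  0.0216,  1.3499, -0.0885]), 'joint_velocities': array([-0.0009, -0.0007,  0.0001, -0.0004, -0.0018, -0.0029,  0.0006]), 'tau': array([ -0.0011, -62.5447,   0.0481, -39.1613,   0.0161,   0.01  ,
        -0.    ]), 'position': array([ 0.2146, -0.5866,  0.2305]), 'ee_rot': array([-0.5793,  0.4055, -0.4047,  0.5798]), 'ft_force': array([-0.1267,  0.6818, -0.2468]), 'torque': array([-0.0454,  0.0144, -0.0043]), 'grip_width': 1.0001468859461236} 0.0187
scene {'intrinsics': array([[468.5541,   0.    , 323.1265],
       [  0.    , 468.5541, 245.1318],
       [  0.    ,   0.    ,   1.    ]]), 'k1': 0.0008634036416027235, 'R': array([[ 0.8406,  0.5416,  0.0041],
       [ 0.3467, -0.5323, -0.7723],
       [-0.4161,  0.6506, -0.6353]]), 't': array([-0.3412, -0.0948,  1.3854])}
side {'intrinsics': array([[581.2284,   0.    , 311.6806],
       [  0.    , 581.2284, 238.9366],
       [  0.    ,   0.    ,   1.    ]]), 'k1': -0.13767710180410397, 'R': array([[-0.9558, -0.2938, -0.0134],
       [-0.1313,  0.467 , -0.8745],
       [ 0.2632, -0.834 , -0.4849]]), 't': array([0.4211, 0.1773, 1.4513])}
wrist {'intrinsics': array([[348.4381,   0.    , 315.8951],
       [  0.    , 348.4381, 243.5567],
       [  0.    ,   0.    ,   1.    ]]), 'k1': 0.003083885597546203, 'tool_from_camera': array([[ 1.    , -0.0004,  0.0004, -0.0004],
       [-0.0005, -0.3059,  0.9521, -0.1424],
       [-0.0003, -0.9521, -0.3059,  0.0791],
       [ 0.    ,  0.    ,  0.    ,  1.    ]])}
```

View pics/scene0.png

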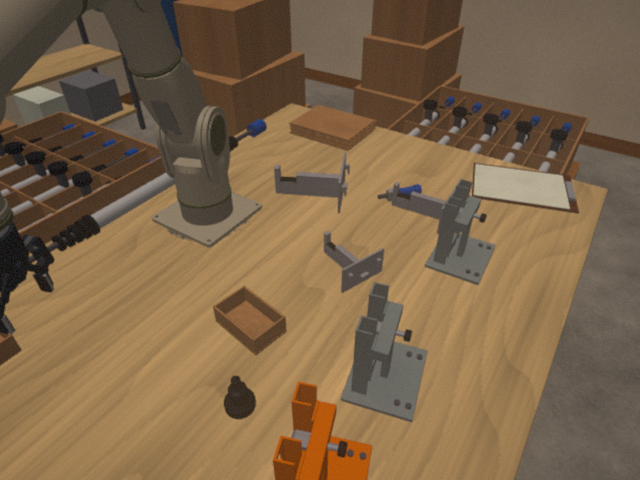

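View pics/side0.png

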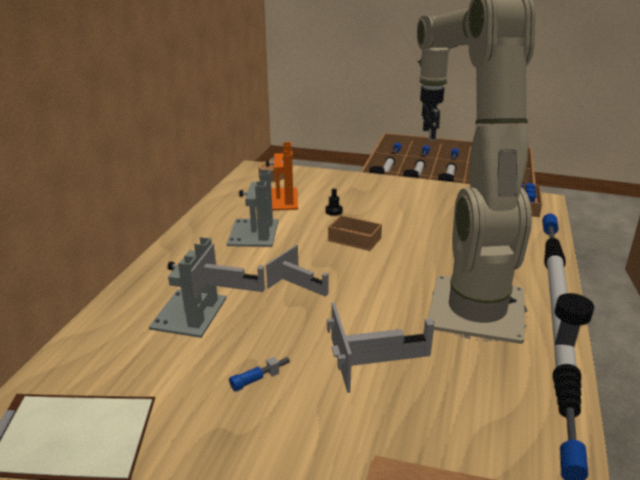

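The loose bracket-like things are at scene px (355,262) and (315,183). I take the empty grey stand to be the one at (385,355), the full one at (460,230), and the orange one as a look-alike. Next I measure them with depth.

```bash
cat > h.py <<'E'
import numpy as np,cv2
from workcell import manip
from scipy.spatial.transform import Rotation as Ro
np.set_printoptions(precision=4,suppress=True)
def rays(cm,uv):
    K=cm["intrinsics"]; q=(np.asarray(uv,float)-[K[0,2],K[1,2]])/[K[0,0],K[1,1]]; s=q.copy()
    for _ in range(5): s=q/(1+cm["k1"]*(s**2).sum(-1,keepdims=True))
    return np.concatenate([s,np.ones(s.shape[:-1]+(1,))],-1)
def cloud(n,d,obs=None):
    cm=manip.camera_model(n); v,u=np.mgrid[:480,:640]
    c=rays(cm,np.stack([u,v],-1))*d[...,None]
    if n=="wrist":
        T=cm["tool_from_camera"]; R=Ro.from_quat(obs["ee_rot"]).as_matrix()
        return (c@T[:3,:3].T+T[:3,3])@R.T+obs["position"]
    return (c-cm["t"])@cm["R"]
E
python3 - <<'E'
from h import *
H=np.zeros((600,800,3),np.uint8)
out=[]
for n in ["scene","side"]:
    d=np.load(f"pics/{n}0.npy"); P=cloud(n,d); img=cv2.imread(f"pics/{n}0.png"); ok=(d>0)&(P[...,2]>0.008)&(P[...,2]<0.21)
    hsv=cv2.cvtColor(img,cv2.COLOR_BGR2HSV); grey=(hsv[...,1]<60)&ok
    bench=P[(d>0)&(abs(P[...,2])<0.02)&(abs(P[...,1])<.4)&(P[...,0]>.4)&(P[...,0]<.8)]
    print(n,"bench z",np.median(bench[:,2]))
    k,lab=cv2.connectedComponents(grey.astype(np.uint8))
    for i in range(1,k):
        q=P[lab==i]
        if len(q)>150 and q[:,0].min()>.1: print(n,i,len(q),"px",np.argwhere(lab==i).mean(0)[::-1].round(),np.percentile(q,[1,50,99],axis=0).round(3).tolist())
    # top view: 1.5mm/px, col = -y, row=-x
    q=P[ok]; col=((0.6-q[:,1])/0.0015).astype(int); row=((1.05-q[:,0])/0.0015).astype(int)
    m=(col>=0)&(col<800)&(row>=0)&(row<600)
    ch=0 if n=="scene" else 2
    H[row[m],col[m],ch]=255; H[row[m],col[m],1]=np.maximum(H[row[m],col[m],1],(q[m][:,2]/0.2*255).clip(0,255).astype(np.uint8))
cv2.imwrite("pics/top.png",H)
E
```

```text
scene bench z -0.0008633869546122208
scene 139 4161 px [449. 226.] [[0.417, 0.137, 0.008], [0.668, 0.201, 0.115], [0.762, 0.357, 0.188]]
scene 317 1292 px [354. 264.] [[0.388, -0.066, 0.009], [0.513, 0.007, 0.045], [0.55, 0.049, 0.075]]
scene 330 5664 px [383. 357.] [[0.638, -0.307, 0.008], [0.69, -0.252, 0.063], [0.773, -0.138, 0.189]]
scene 336 176 px [301. 437.] [[0.66, -0.492, 0.133], [0.677, -0.481, 0.14], [0.69, -0.47, 0.143]]
side bench z 0.0020098852534495247
side 2 2035 px [256. 216.] [[0.624, -0.291, 0.009], [0.662, -0.183, 0.054], [0.769, -0.129, 0.19]]
side 30 4800 px [201. 290.] [[0.495, 0.154, 0.008], [0.644, 0.23, 0.113], [0.761, 0.304, 0.191]]
side 39 1297 px [294. 272.] [[0.386, -0.06, 0.009], [0.502, 0.024, 0.04], [0.544, 0.057, 0.076]]
side 267 235 px [273. 365.] [[0.392, 0.335, 0.009], [0.414, 0.368, 0.024], [0.437, 0.392, 0.036]]
side 376 293 px [  8. 422.] [[0.839, 0.655, 0.008], [0.874, 0.679, 0.014], [0.895, 0.722, 0.018]]
```

View pics/top.png

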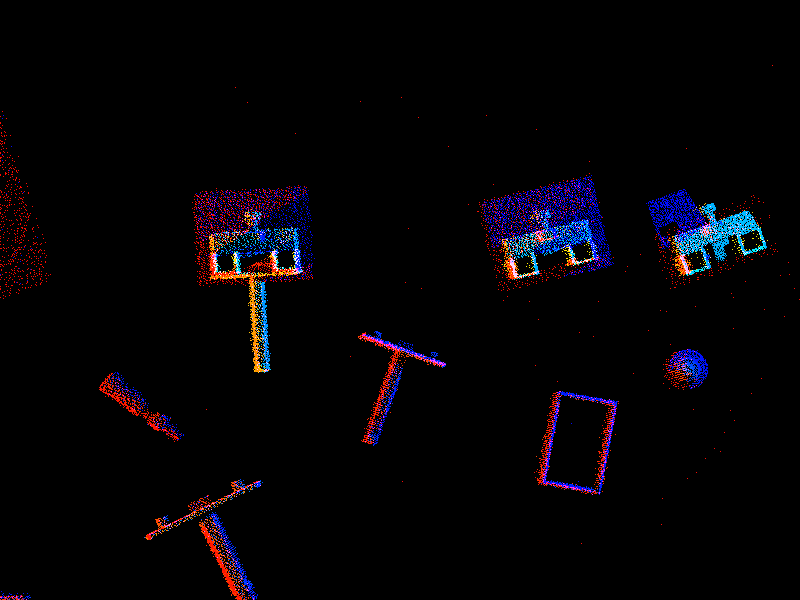

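Top view (1.5 mm/px): the bracket at (380,370) has a plate of about 135 mm, so it matches 130 mm. The one at (205,510) is about 190 mm and too large. Target: scene px (355,262). The empty stand is at (545,250). Next I fit exact poses and make one confirming crop.

Run:
```python
from h import *
from scipy.optimize import least_squares
imgs={n:cv2.imread(f"pics/{n}0.png") for n in("scene","side")}
C={n:cloud(n,np.load(f"pics/{n}0.npy")) for n in imgs}
def box(n,lo,hi):
    P=C[n].reshape(-1,3); g=(cv2.cvtColor(imgs[n],cv2.COLOR_BGR2HSV)[...,1]<70).ravel()
    return P[g&(P>lo).all(1)&(P<hi).all(1)]
for n in C:
    B=box(n,[.36,-.09,.005],[.57,.08,.09]);
    top=B[(B[:,2]>.058)]; top=top[top[:,0]>.47]
    (vx,vy,x0,y0)=cv2.fitLine(top[:,:2].astype(np.float32),cv2.DIST_HUBER,0,.01,.01).ravel()
    l=np.array([vx,vy]); l*=np.sign(l[1]); e=np.array([l[1],-l[0]]); ext=np.percentile(top[:,:2]@l,[1,99])
    print(n,"plate yaw",np.degrees(np.arctan2(e[1],e[0])),"e-dist",e@[x0,y0],"y ext",ext,ext.mean())
    ed=e@[x0,y0]; a=B[(B[:,:2]@e<ed-.008)&(B[:,:2]@e>ed-.095)&(B[:,2]>.012)]
    s=a[a[:,2]>.0495]
    r=cv2.fitLine(s[:,:2].astype(np.float32),cv2.DIST_HUBER,0,.01,.01).ravel(); dd=r[:2]*np.sign(r[0])
    print("  armtop yaw",np.degrees(np.arctan2(dd[1],dd[0])),len(s),"lat pct of arm",np.percentile(a[:,:2]@l,[2,50,98]),"top lat",np.percentile(s[:,:2]@l,[3,50,97]),"armtop z",np.median(s[:,2]))
    toe=B[(B[:,:2]@e<ed-.11)]; print("  toe e min rel",np.percentile(toe[:,:2]@e,[1])-ed)
    S=box(n,[.60,-.34,.105],[.80,-.12,.2]); 
    f=None
    th=np.radians(13)
    for it in range(4):
        e=np.array([np.cos(th),np.sin(th)]); l=np.array([-e[1],e[0]])
        p=S[:,:2]@e; q=S[:,:2]@l
        fr=np.median(p[p<np.percentile(p,1)+.008]) if f is None else f
        m=abs(p-fr)<.004; r=cv2.fitLine(S[m][:,:2].astype(np.float32),cv2.DIST_HUBER,0,.01,.01).ravel()
        d=r[:2]*np.sign(r[1]); th=np.arctan2(-d[0],d[1]); f=np.array([np.cos(th),np.sin(th)])@r[2:]
    e=np.array([np.cos(th),np.sin(th)]); l=np.array([-e[1],e[0]]); q=S[abs(S[:,:2]@e-f)<.004][:,:2]@l
    T=S[S[:,2]>.183]; pe=np.percentile(T[:,:2]@e,[2,98]); qe=np.percentile(T[:,:2]@l,[1,99])
    print("  stand yaw",np.degrees(th),"front",f,"lat ext front",np.percentile(q,[1,99]),np.percentile(q,[1,99]).mean(),"top: x",pe,"y",qe,qe.mean(),"z",np.percentile(S[:,2],99),m.sum())
c=np.vstack([cv2.resize(imgs["scene"][215:310,300:430],(780,280),interpolation=cv2.INTER_CUBIC)[:, :],cv2.resize(imgs["scene"][275:425,320:450],(780,300),interpolation=cv2.INTER_CUBIC)])
a=cv2.resize(imgs["scene"][225:425,300:450],(450,600)); b=cv2.resize(imgs["side"][160:300,220:340],None,fx=2.9,fy=2.9); b=cv2.copyMakeBorder(b,0,600-b.shape[0],0,0,0)
cv2.imwrite("pics/crop1.png",np.hstack([a,b]))
```

```text
scene plate yaw -19.836376 e-dist 0.49613622 y ext [0.1075 0.234 ] 0.17074695232368647
  armtop yaw -19.119556 94 lat pct of arm [0.1635 0.166  0.1789] top lat [0.1641 0.1716 0.1788] armtop z 0.05081736706684733
  toe e min rel [-0.1497]
  stand yaw 13.394346 front 0.5778345 lat ext front [-0.4404 -0.3147] -0.37753555157089946 top: x [0.5739 0.6029] y [-0.4406 -0.3131] -0.3768614035888317 z 0.18990769466073046 391
side plate yaw -19.020576 e-dist 0.49565607 y ext [0.1067 0.2314] 0.16908340250271242
  armtop yaw -20.340773 122 lat pct of arm [0.1616 0.1745 0.1799] top lat [0.1594 0.1714 0.179 ] armtop z 0.052941265127312245
  toe e min rel [-0.1475]
  stand yaw 13.642126 front 0.5751509 lat ext front [-0.4434 -0.3085] -0.375951042465147 top: x [0.5739 0.6023] y [-0.4443 -0.3083] -0.37630062178732526 z 0.19163363378991036 178
```

View pics/crop1.png

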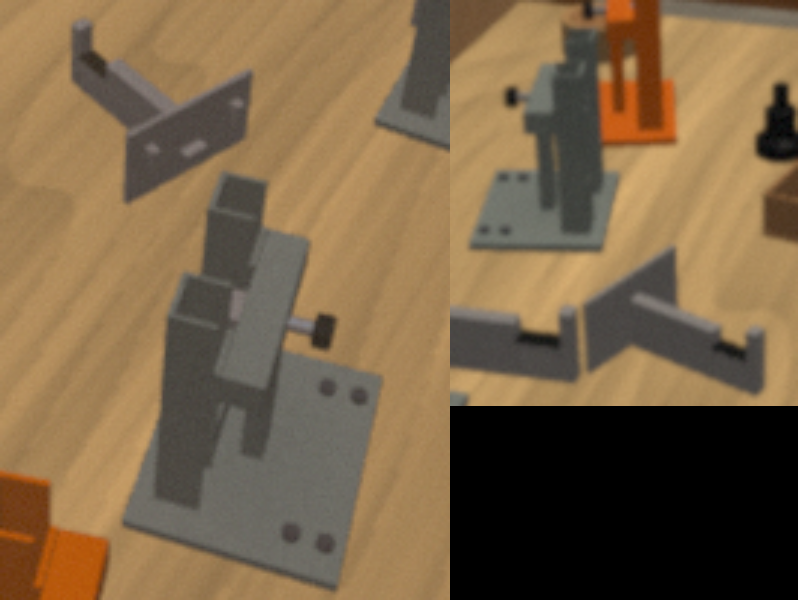

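The crop confirms it: the smaller bracket has its claws and plate facing the stands, and the empty grey stand is the middle one (housing and knob, no bracket, not orange). Estimates:

| Item | x (m) | y (m) | yaw (deg) |
|---|---|---|---|
| Bracket origin | 0.489 | 0.007 | −19.6 |
| Seat | 0.6086 | −0.2411 | 13.5 |

Now I move above the bracket.

```bash
python3 -m pendant '{"offset":[[-0.2,0,0.2],[-0.4,0,0.39],[-0.6,0,0.58],[-0.8,0,0.78],[-1,0,0.97]],"turn":[[0,0,0],[0,0,0],[0,0,0],[0,0,0],[0,0,0]]}' 100 20
python3 -m pendant '{"offset":[[-0.2,0,0.2],[-0.4,0,0.39],[-0.6,0,0.58],[-0.8,0,0.78],[-1,0,0.97],[-1,0,0.97]],"turn":[[0,0,0],[0,0,0],[0,0,0],[0,0,0],[0,0,0],[0,0,0]]}'
cat >> h.py <<'E'
E1=np.array
def togo(p,yaw):
    o=manip.get_obs(); R=Ro.from_quat(o["ee_rot"])
    t=np.radians(yaw); z=np.array([np.cos(t),np.sin(t),0]); y=np.array([0,0,-1.]); G=Ro.from_matrix(np.stack([np.cross(y,z),y,z],1))
    print("clock",o["clock"],"pos",o["position"],"units off",(R.inv().apply(np.array(p)-o["position"])/.2).round(3),"turn",(np.degrees((R.inv()*G).as_rotvec())/45).round(3),"F",o["ft_force"].round(1))
E
python3 -c "
from h import *
togo([.4796,.0105,.2],-19.6)"
```

```text
clock: 0.78
position: [0.3287, -0.3303, 0.2308]
ee_rot: [-0.579, 0.405, -0.405, 0.58]
ft_force: [1.2, 0.1, 0.2]
grip_width: 1.003
clock: 1.52
position: [0.4431, -0.0716, 0.2311]
ee_rot: [-0.581, 0.403, -0.403, 0.581]
ft_force: [0.4, -1.0, 0.9]
grip_width: 0.999
clock 1.525 pos [ 0.4431 -0.0716  0.2311] units off [-0.32   0.156  0.315] turn [-0.     0.891 -0.002] F [ 0.4 -1.   0.9]
```

```bash
python3 -m pendant '{"offset":[[-0.08,0.04,0.08],[-0.16,0.08,0.16],[-0.24,0.12,0.24],[-0.32,0.155,0.315],[-0.32,0.155,0.315],[-0.32,0.155,0.315]],"turn":[[0,0.22,0],[0,0.44,0],[0,0.66,0],[0,0.89,0],[0,0.89,0],[0,0.89,0]]}'
python3 - <<'E'
from h import *
togo([.4796,.0105,.021],-19.6)
o=manip.get_obs(); p,d=manip.camera("wrist"); cv2.imwrite("pics/wrist1.png",p[:,:,::-1])
P=cloud("wrist",d,o).reshape(-1,3); P=P[(d>0).ravel()]
B=P[(P[:,0]>.36)&(P[:,0]<.57)&(abs(P[:,1])<.09)&(P[:,2]>.01)&(P[:,2]<.09)]
print(len(B),"bench",np.median(P[abs(P[:,2])<.01][:,2]) if (abs(P[:,2])<.01).any() else None)
t=np.radians(-19.6); e=np.array([np.cos(t),np.sin(t)]); l=np.array([-e[1],e[0]])
s=B[(B[:,2]>.046)&(B[:,2]<.056)]; s=s[(s[:,:2]@e<.4583+.03)&(s[:,:2]@e>.4583-.06)]
r=cv2.fitLine(s[:,:2].astype(np.float32),cv2.DIST_HUBER,0,.01,.01).ravel(); dd=r[:2]*np.sign(r[0])
print("arm yaw",np.degrees(np.arctan2(dd[1],dd[0])),"lat",np.percentile(s[:,:2]@l,[2,50,98]),"z",np.median(s[:,2]))
top=B[B[:,2]>.068]; top=top[top[:,:2]@e>.47]
if len(top): print("plate top e",np.percentile(top[:,:2]@e,[2,50,98]),"lat",np.percentile(top[:,:2]@l,[1,99]))
toe=B[(B[:,2]>.06)&(B[:,:2]@e<.40)]; print("toe e", np.percentile(toe[:,:2]@e,[2,98]) if len(toe) else None)
E
```

```text
clock: 2.28
position: [0.4794, 0.0094, 0.2002]
ee_rot: [-0.408, 0.577, -0.577, 0.409]
ft_force: [0.3, -0.8, -0.4]
grip_width: 0.997
clock 2.275 pos [0.4794 0.0094 0.2002] units off [-0.005  0.896 -0.001] turn [ 0.001  0.005 -0.001] F [ 0.3 -0.8 -0.4]
5668 bench -0.00011407179082884022
arm yaw -19.51869 lat [0.1644 0.1721 0.1798] z 0.051700837783286255
plate top e [0.4907 0.4936 0.4959] lat [0.108  0.2352]
toe e [0.3471 0.3583]
```

View pics/wrist1.png

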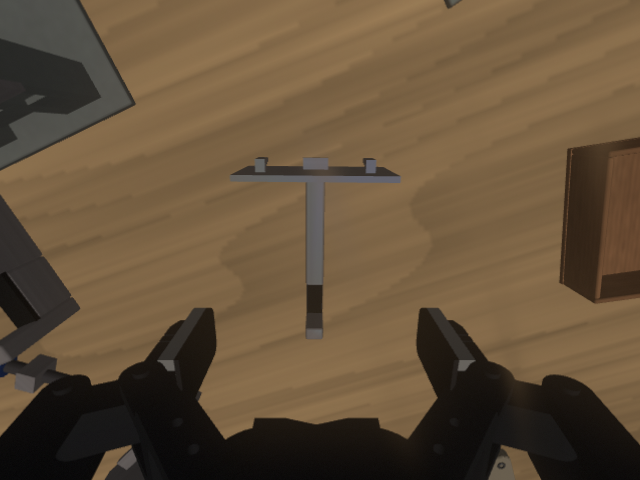

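The wrist view shows the bracket centred, with claws at (261,163) and (369,163) and the arm along column 315. Nothing is near the fingers. I descend and grip.

```bash
python3 -m pendant '{"offset":[[-0.01,0.15,-0.01],[-0.01,0.35,-0.01],[-0.01,0.55,-0.01],[-0.01,0.75,-0.01],[-0.01,0.85,-0.01],[-0.01,0.896,-0.01],[-0.01,0.896,-0.01]],"turn":[[0,0,0],[0,0,0],[0,0,0],[0,0,0],[0,0,0],[0,0,0],[0,0,0]]}'
python3 -m pendant '{"offset":[[0,0,0],[0,0,0],[0,0,0],[0,0,0],[0,0,0],[0,0,0],[0,0,0],[0,0,0]],"turn":[[0,0,0],[0,0,0],[0,0,0],[0,0,0],[0,0,0],[0,0,0],[0,0,0],[0,0,0]]}' 0 110
```

```text
clock: 3.2
position: [0.4783, 0.0115, 0.0213]
ee_rot: [-0.408, 0.578, -0.577, 0.409]
ft_force: [-0.7, 0.7, 0.9]
grip_width: 1.0
clock: 4.2
position: [0.4785, 0.0114, 0.0218]
ee_rot: [-0.408, 0.577, -0.577, 0.409]
ft_force: [-2.3, 0.2, 7.0]
grip_width: 0.172
```

```bash
python3 -m pendant '{"offset":[[0,-0.05,0],[0,-0.15,0],[0,-0.35,0],[0,-0.55,0],[0,-0.7,0],[0,-0.75,0],[0,-0.75,0]],"turn":[[0,0,0],[0,0,0],[0,0,0],[0,0,0],[0,0,0],[0,0,0],[0,0,0]]}'
python3 - <<'E'
from h import *
o=manip.get_obs(); p,d=manip.camera("wrist"); cv2.imwrite("pics/wrist2.png",p[:,:,::-1])
R=Ro.from_quat(o["ee_rot"]); P=R.inv().apply(cloud("wrist",d,o).reshape(-1,3)-o["position"])
P=P[(d>0).ravel()]; 
B=P[(abs(P[:,0])<.08)&(P[:,1]>-.06)&(P[:,1]<.03)&(P[:,2]<.07)&(P[:,2]>-.115)]
# tool coords: up = -y
up=-B[:,1]
for nm,m in [("plate top",(up>.046)&(B[:,2]>.03)),("plate any",(B[:,2]>.035)&(B[:,2]<.056)&(up<.045)&(abs(B[:,0])>.02)),("arm top",(B[:,2]<.03)&(B[:,2]>.012)&(abs(B[:,0])<.015)&(up>.02)),("toe",(B[:,2]<-.08)&(abs(B[:,0])<.015)&(up>.03))]:
    q=B[m]; print(nm,len(q),np.percentile(q,[3,50,97],axis=0).round(4).tolist() if len(q) else "")
q=B[(up>.046)&(B[:,2]>.03)]; 
if len(q)>20: print("plate slope z vs x deg",np.degrees(np.arctan(np.polyfit(q[:,0],q[:,2],1)[0])), "roll", np.degrees(np.arctan(np.polyfit(q[:,0],q[:,1],1)[0])))
togo([.6086,-.2411,.12],13.5)
E
```

```text
clock: 5.08
position: [0.4784, 0.0113, 0.1716]
ee_rot: [-0.408, 0.577, -0.577, 0.409]
ft_force: [-0.1, -0.0, -4.0]
grip_width: 0.17
plate top 11744 [[-0.0617, -0.0539, 0.044], [-0.0005, -0.0527, 0.0474], [0.0606, -0.0468, 0.0491]]
plate any 9871 [[-0.0624, -0.044, 0.0484], [-0.0204, -0.03, 0.0489], [0.0614, 0.0168, 0.0549]]
arm top 3306 [[-0.0141, -0.0575, 0.0121], [-0.0, -0.0304, 0.0153], [0.0141, -0.0287, 0.0292]]
toe 0 
plate slope z vs x deg -0.18950808920970053 roll -0.026965746005270123
clock 5.125 pos [0.4779 0.0112 0.1708] units off [0.972 0.253 1.036] turn [ 0.001 -0.732 -0.001] F [-0.7  0.3 -4. ]
```

View pics/wrist2.png

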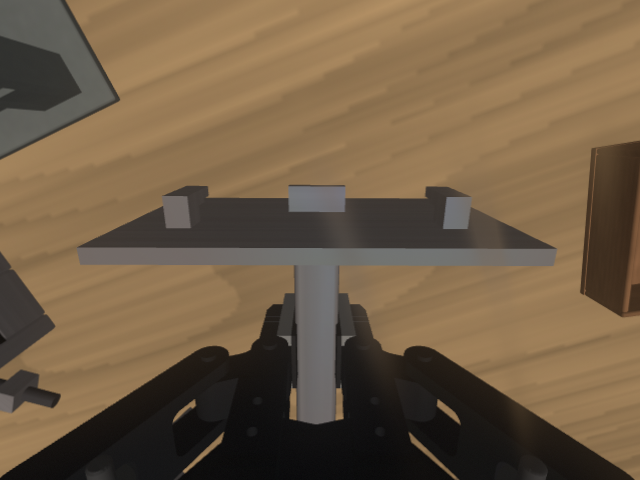

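The bracket is held square and centred: back face at tool z +49 mm, underside 21.5 mm below the TCP. Next I go to the standoff.

```bash
python3 -m pendant '{"offset":[[0.1,0.02,0.07],[0.25,0.04,0.18],[0.4,0.06,0.3],[0.55,0.08,0.4],[0.6,0.08,0.45],[0.6,0.08,0.45]],"turn":[[0,-0.08,0],[0,-0.18,0],[0,-0.28,0],[0,-0.36,0],[0,-0.37,0],[0,-0.37,0]]}'
python3 -c "
from h import *
togo([.5561,-.2537,.1395],13.5)"
```

```text
clock: 5.88
position: [0.5224, -0.1319, 0.1535]
ee_rot: [-0.488, 0.514, -0.511, 0.487]
ft_force: [-0.5, 1.3, -3.7]
grip_width: 0.166
clock 5.875 pos [ 0.5224 -0.1319  0.1535] units off [0.6   0.068 0.199] turn [ 0.003 -0.364 -0.003] F [-0.5  1.3 -3.7]
```

```bash
python3 -m pendant '{"offset":[[0.1,0.01,0.03],[0.25,0.03,0.08],[0.4,0.05,0.13],[0.52,0.06,0.17],[0.6,0.068,0.2],[0.6,0.068,0.2],[0.6,0.068,0.2]],"turn":[[0,-0.06,0],[0,-0.15,0],[0,-0.25,0],[0,-0.33,0],[0,-0.364,0],[0,-0.364,0],[0,-0.364,0]]}'
python3 - <<'E'
from h import *
togo([.5561,-.2537,.1395],13.5)
o=manip.get_obs(); p,d=manip.camera("wrist"); cv2.imwrite("pics/wrist3.png",p[:,:,::-1])
R=Ro.from_quat(o["ee_rot"]); P=R.inv().apply(cloud("wrist",d,o).reshape(-1,3)-o["position"]); P=P[(d>0).ravel()]
W=P@R.as_matrix().T+o["position"]
S=P[(P[:,2]>.075)&(P[:,2]<.14)&(abs(P[:,0])<.1)&(W[:,2]>.183)]
print(len(S),np.percentile(S,[1,50,99],axis=0).round(4).tolist(),"top world z",np.percentile(W[(P[:,2]>.075)&(P[:,2]<.14)&(abs(P[:,0])<.08)&(W[:,2]<.21)][:,2],99.5))
for sg in (-1,1):
    q=S[S[:,0]*sg>0]; print(sg,np.percentile(q,[1,99],axis=0).round(4).tolist())
    c=[]
    for x in np.arange(-.08,.08,.004):
        k=q[abs(q[:,0]-x)<.002]
        if len(k)>8: c.append((x,np.percentile(k[:,2],2)))
    print(np.round(c,4).tolist())
B=P[(abs(P[:,0])<.08)&(P[:,1]>-.06)&(P[:,1]<-.046)&(P[:,2]<.07)&(P[:,2]>.035)]
print("plate top",np.percentile(B,[3,50,97],axis=0).round(4).tolist())
for n in ("scene","side"):
    q,dd=manip.camera(n); cv2.imwrite(f"pics/{n}3.png",q[:,:,::-1]); np.save(f"pics/{n}3.npy",dd)
E
```

```text
clock: 6.75
position: [0.5565, -0.2516, 0.1396]
ee_rot: [-0.555, 0.439, -0.436, 0.556]
ft_force: [0.4, 0.4, -3.6]
grip_width: 0.168
clock 6.75 pos [ 0.5565 -0.2516  0.1396] units off [ 0.01   0.    -0.004] turn [ 0.003  0.001 -0.004] F [ 0.4  0.4 -3.6]
13695 [[-0.0612, -0.052, 0.0895], [0.0283, -0.0501, 0.094], [0.0641, -0.0439, 0.1079]] top world z 0.19109104849303865
-1 [[-0.0615, -0.0518, 0.0894], [-0.0253, -0.0437, 0.108]]
[[-0.064, 0.0918], [-0.06, 0.0896], [-0.056, 0.0894], [-0.052, 0.0894], [-0.048, 0.0894], [-0.044, 0.0894], [-0.04, 0.0895], [-0.036, 0.0895], [-0.032, 0.0895], [-0.028, 0.0896], [-0.024, 0.0898]]
1 [[0.0283, -0.0521, 0.0896], [0.0644, -0.044, 0.1079]]
[[0.028, 0.0898], [0.032, 0.0897], [0.036, 0.0896], [0.04, 0.0896], [0.044, 0.0896], [0.048, 0.0896], [0.052, 0.0897], [0.056, 0.0896], [0.06, 0.0897], [0.064, 0.0897]]
plate top [[-0.0615, -0.0539, 0.0443], [-0.0001, -0.0526, 0.0477], [0.0609, -0.0468, 0.0494]]
```

View pics/wrist3.png

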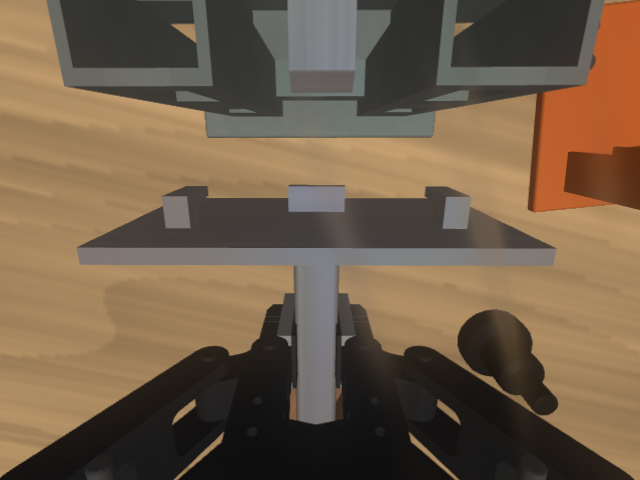

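The wrist view shows both slotted uprights ahead, with the claws (175,210) and (457,210) in line with them. The measured gap is 40 mm, the lateral error 1.5 mm, yaw is fine, and the bracket is about 18 mm above home. I push in gently.

```bash
python3 -m pendant '{"offset":[[0.007,0,0.03],[0.007,0,0.07],[0.007,0,0.11],[0.007,0,0.14],[0.007,0,0.16],[0.007,0,0.18],[0.007,0,0.19],[0.007,0,0.2],[0.007,0,0.205],[0.007,0,0.205]],"turn":[[0,0,0],[0,0,0],[0,0,0],[0,0,0],[0,0,0],[0,0,0],[0,0,0],[0,0,0],[0,0,0],[0,0,0]]}'
python3 -c "
from h import *
togo([.5998,-.2432,.1215],13.5)
o=manip.get_obs(); p,d=manip.camera('wrist'); R=Ro.from_quat(o['ee_rot']); P=R.inv().apply(cloud('wrist',d,o).reshape(-1,3)-o['position']); P=P[(d>0).ravel()]
S=P[(P[:,2]>.035)&(P[:,2]<.09)&(abs(P[:,0])<.066)&(P[:,1]<-.044)]
print(np.percentile(S,[1,50,99],axis=0)); 
for lo,hi in((-.07,-.066),(.066,.072),(-.065,-.024),(.026,.065)):
    q=P[(P[:,0]>lo)&(P[:,0]<hi)&(P[:,1]<-.035)&(P[:,2]>.03)&(P[:,2]<.1)]; print(lo,len(q),np.histogram(q[:,2],bins=np.arange(.04,.09,.002))[0])
cv2.imwrite('pics/wrist4.png',p[:,:,::-1])"
```

```text
clock: 8.15
position: [0.5963, -0.2443, 0.1397]
ee_rot: [0.556, -0.439, 0.436, -0.555]
ft_force: [-2.6, -0.4, -2.4]
grip_width: 0.169
clock 8.15 pos [ 0.5963 -0.2443  0.1397] units off [-0.001  0.091  0.019] turn [ 0.004  0.001 -0.003] F [-2.6 -0.4 -2.4]
[[-0.0637 -0.054   0.0442]
 [ 0.0018 -0.0506  0.0506]
 [ 0.0623 -0.0442  0.0785]]
-0.07 3 [0 0 1 1 1 0 0 0 0 0 0 0 0 0 0 0 0 0 0 0 0 0 0 0]
0.066 0 [0 0 0 0 0 0 0 0 0 0 0 0 0 0 0 0 0 0 0 0 0 0 0 0]
-0.065 12906 [   0    5  881 1042 1687  997 1844  456  473  475  477  510  504  518
  518  532  551  558  585  293    0    0    0    0]
0.026 12200 [   0   68  931  977 1388  974 1880  441  441  435  451  455  463  475
  486  491  492  516  514  322    0    0    0    0]
```

View pics/wrist4.png

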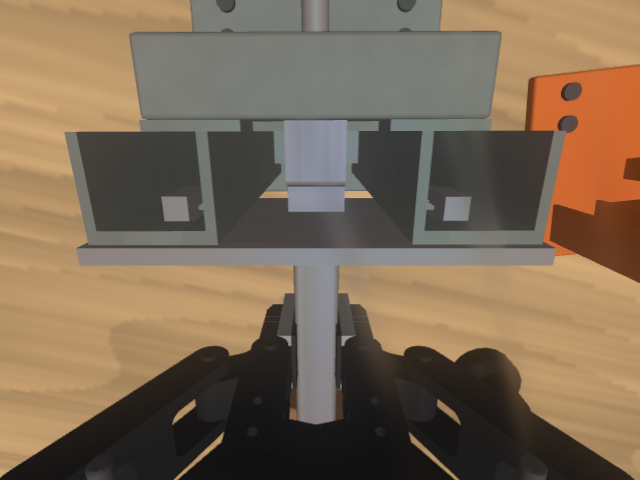

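Both claws are inside the uprights, at (175,207) and (457,207), and the plate meets the front faces with light contact (2.6 N). Pressing down.

```bash
python3 -m pendant '{"offset":[[0,0.01,0.004],[0,0.02,0.004],[0,0.03,0.004],[0,0.04,0.004],[0,0.05,0.004],[0,0.06,0.004],[0,0.07,0.004],[0,0.08,0.004],[0,0.085,0.004],[0,0.09,0.004],[0,0.09,0.004]],"turn":[[0,0,0],[0,0,0],[0,0,0],[0,0,0],[0,0,0],[0,0,0],[0,0,0],[0,0,0],[0,0,0],[0,0,0],[0,0,0]]}'
cat > look.py <<'E'
from h import *
import sys
togo([.5998,-.2432,.1215],13.5)
o=manip.get_obs(); p,d=manip.camera('wrist'); R=Ro.from_quat(o['ee_rot']).as_matrix(); P=cloud('wrist',d,o)
T=(P-o["position"])@R; ok=d>0
f=lambda m:(np.percentile(P[m&ok][:,2],[50,95]).round(4),m.sum())
top=(T[...,2]>.0445)&(T[...,2]<.0485)&(abs(T[...,0])<.06)&(P[...,2]>.16)&(P[...,2]<.21)
print("plate top z",np.round(np.percentile(P[top&ok][:,2],[50,95]),4), "tool y",np.percentile(T[top&ok][:,1],[5,50]).round(4))
up=(T[...,2]>.049)&(T[...,2]<.08)&(abs(T[...,0])<.066)&(P[...,2]>.184)
print("upright top z",np.round(np.percentile(P[up&ok][:,2],[50,95]),4))
cv2.imwrite(f'pics/wrist_{sys.argv[1]}.png',p[:,:,::-1])
E
python3 look.py 5
```

```text
clock: 9.57
position: [0.5965, -0.2447, 0.122]
ee_rot: [0.556, -0.439, 0.436, -0.555]
ft_force: [-7.0, -1.2, 0.1]
grip_width: 0.173
clock 9.575 pos [ 0.5965 -0.2447  0.122 ] units off [-0.003  0.002  0.018] turn [ 0.005  0.001 -0.003] F [-7.  -1.2  0.1]
plate top z [0.1748 0.1758] tool y [-0.054 -0.053]
upright top z [0.1893 0.1906]
```

```bash
python3 -m pendant '{"offset":[[0,0.005,0],[0,0.01,0],[0,0.013,0],[0,0.015,0]],"turn":[[0,0,0],[0,0,0],[0,0,0],[0,0,0]]}'
python3 look.py 6
```

```text
clock: 10.12
position: [0.5965, -0.2448, 0.1216]
ee_rot: [0.556, -0.439, 0.437, -0.555]
ft_force: [-15.1, 2.0, 20.4]
grip_width: 0.172
clock 10.125 pos [ 0.5965 -0.2448  0.1216] units off [-0.004  0.     0.018] turn [ 0.005  0.001 -0.001] F [-15.1   2.   20.4]
plate top z [0.1747 0.1757] tool y [-0.0542 -0.0533]
upright top z [0.1893 0.1906]
```

View pics/wrist_6.png

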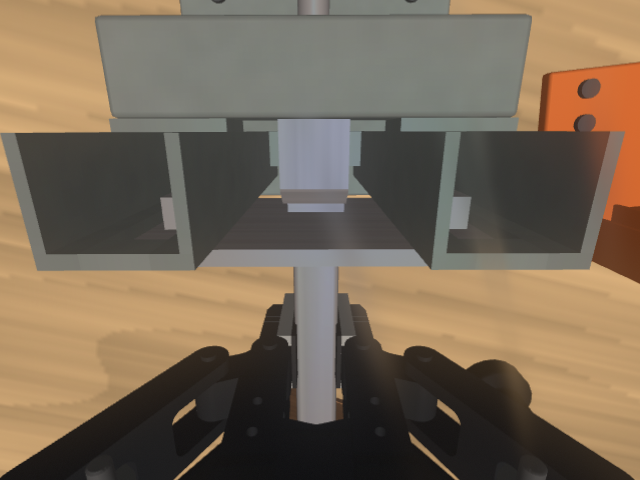

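The force climbs to about 24 N with no further travel, so the bracket is bottomed, and the nose (315,195) appears over the tongue. I measure the nose tip in both depth pictures, relax, and let go.

```bash
python3 -m pendant '{"offset":[[0,-0.006,0],[0,-0.012,0],[0,-0.012,-0.004]],"turn":[[0,0,0],[0,0,0],[0,0,0]]}'
cat > nose.py <<'E'
from h import *
import sys
o=manip.get_obs(); p,d=manip.camera('wrist'); P=cloud('wrist',d,o); t=np.radians(13.5); e=np.array([np.cos(t),np.sin(t)]); l=np.array([-e[1],e[0]])
X=P[...,:2]@e; Y=P[...,:2]@l; Z=P[...,2]; ok=d>0
fr=X[ok&(Z>.186)&(Z<.194)&(abs(abs(Y+.3765)-.045)<.016)&(X>.56)&(X<.6)]; f0=np.percentile(fr,2); print("upright front X",f0)
for z0 in np.arange(.124,.150,.002):
    m=ok&(abs(Y+.3765)<.009)&(abs(Z-z0)<.001)&(X>f0-.005)&(X<f0+.05)
    if m.sum()>5: print(round(z0,3),m.sum(),"x rel front mm",(1000*(np.percentile(X[m],[2,50,98])-f0)).round(1))
E
python3 nose.py
```

```text
clock: 10.55
position: [0.5961, -0.2447, 0.1238]
ee_rot: [0.556, -0.438, 0.437, -0.555]
ft_force: [1.3, -0.9, -5.6]
grip_width: 0.162
upright front X 0.5723021038130413
0.13 126 x rel front mm [-0.8  1.   3.4]
0.132 432 x rel front mm [-0.8  1.5  4.1]
0.134 144 x rel front mm [-0.9  4.3  5.6]
0.136 171 x rel front mm [-0.8  5.7  6.8]
0.138 202 x rel front mm [-0.8  7.   8.2]
0.14 1307 x rel front mm [-0.7 21.1 33.3]
0.142 2674 x rel front mm [-0.5 21.5 33.3]
0.144 117 x rel front mm [-0.9 -0.4 33.9]
0.146 99 x rel front mm [-0.9 -0.6 33.8]
0.148 552 x rel front mm [-0.8 38.9 49.7]
```

The nose tip sits about 3.5 mm behind the front plane and the tongue ends at 10 mm, so the catch is out over the tongue. My relaxing move lifted the bracket about 2 mm within the catch's play. I lower it back to home and open.

```bash
python3 -m pendant '{"offset":[[0,0.006,0],[0,0.011,0],[0,0.015,0],[0,0.015,0]],"turn":[[0,0,0],[0,0,0],[0,0,0],[0,0,0]]}'
python3 -m pendant '{"offset":[[0,0,0],[0,0,0],[0,0,0],[0,0,0],[0,0,0],[0,0,0]],"turn":[[0,0,0],[0,0,0],[0,0,0],[0,0,0],[0,0,0],[0,0,0]]}' 100 20
python3 -m pendant '{"offset":[[0,-0.05,0],[0,-0.15,-0.02],[0,-0.3,-0.08],[0,-0.5,-0.15],[0,-0.6,-0.2],[0,-0.6,-0.2]],"turn":[[0,0,0],[0,0,0],[0,0,0],[0,0,0],[0,0,0],[0,0,0]]}'
python3 nose.py
python3 - <<'E'
from h import *
o=manip.get_obs();t=np.radians(13.5); e=np.array([np.cos(t),np.sin(t)]); l=np.array([-e[1],e[0]])
for n in("scene","side","wrist"):
    p,d=manip.camera(n); cv2.imwrite(f"pics/{n}F.png",p[:,:,::-1]); P=cloud(n,d,o); X=P[...,:2]@e-.5745; Y=P[...,:2]@l+.3765
    m=(d>0)&(X>-.005)&(X<.0)&(abs(Y)<.055)&(P[...,2]>.16)&(P[...,2]<.184)
    if m.sum()>10: print(n,"plate top z",np.percentile(P[m][:,2],[50,97]),m.sum())
    m=(d>0)&(X>-.10)&(X<-.02)&(abs(Y)<.02)&(P[...,2]>.1)&(P[...,2]<.2); 
    if m.sum()>10: print(n,"arm top z",np.percentile(P[m][:,2],[90,97]),"lat",np.percentile(Y[m],[2,98]))
a=cv2.imread("pics/sceneF.png");b=cv2.imread("pics/sideF.png")
cv2.imwrite("pics/final.png",np.vstack([cv2.resize(a[200:430,200:500],(400,300)),cv2.resize(b[130:310,170:410],(400,300))]) )
E
```

```text
clock: 11.1
position: [0.5964, -0.2446, 0.1217]
ee_rot: [0.556, -0.438, 0.437, -0.555]
ft_force: [-4.4, 0.8, 4.8]
grip_width: 0.17
clock: 11.85
position: [0.5964, -0.2446, 0.1217]
ee_rot: [0.556, -0.438, 0.437, -0.555]
ft_force: [0.4, -0.1, 0.3]
grip_width: 1.001
clock: 12.6
position: [0.5579, -0.2547, 0.244]
ee_rot: [0.556, -0.437, 0.438, -0.555]
ft_force: [0.8, -0.6, -0.1]
grip_width: 1.0
upright front X 0.5719665664761647
0.128 23 x rel front mm [-0.2  1.7  4.1]
0.13 188 x rel front mm [-0.9  1.7  4.3]
0.132 24 x rel front mm [-0.   4.1  4.8]
0.134 59 x rel front mm [4.1 4.7 5.9]
0.136 71 x rel front mm [5.2 6.4 7.6]
0.138 60 x rel front mm [ 6.4  7.6 27.8]
0.14 418 x rel front mm [ 8.1 20.9 33.8]
0.142 818 x rel front mm [ 9.7 22.2 34. ]
0.144 25 x rel front mm [11.7 29.9 34.3]
0.146 27 x rel front mm [33.8 34.  34.7]
0.148 150 x rel front mm [34.1 37.9 49.9]
scene plate top z [0.1688 0.1778] 60
scene arm top z [0.1488 0.1499] lat [-0.0112  0.0046]
side plate top z [0.1743 0.1787] 16
side arm top z [0.1504 0.1525] lat [-0.0065  0.0138]
wrist plate top z [0.1737 0.1837] 237
wrist arm top z [0.1527 0.1534] lat [-0.0085  0.0067]
```

View pics/final.png

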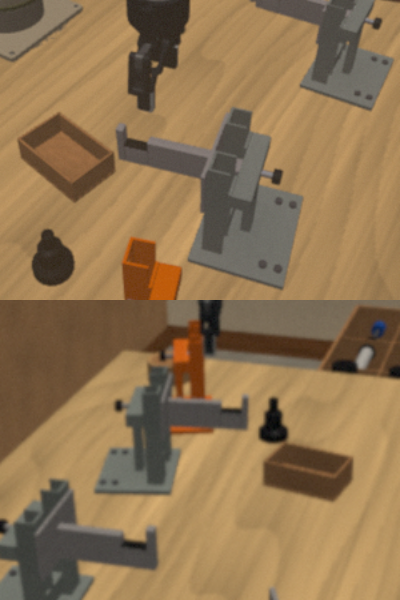

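View pics/wristF.png

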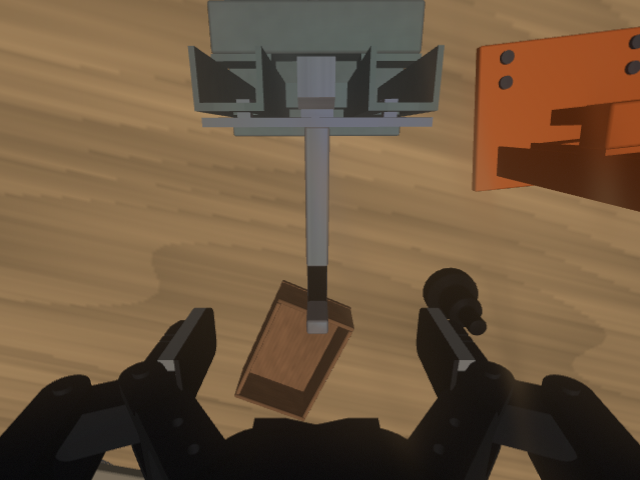

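The bracket hangs level on the stand and the other things are unmoved. The tongue top is at z 0.130, which is home, and the catch nose stands over it. The gripper is open and clear, so I hand in.

```bash
python3 -c "
from workcell import manip
print(manip.hand_in())"
```

```text
the job is handed in; nothing more can be done
None
```

The smaller loose bracket is now hooked into the top slots of the empty grey stand and locked there by the catch. I handed the job in at about 13 s on the robot's clock, with the gripper open and clear.

- **Fully home:** Pressing down stopped with the wrist force climbing about 24 N (to 20 N) and no further travel. After release, the wrist camera puts the tongue's top at z ≈ 0.130 m and the arm's top at about 0.1525 m, against 0.130 and 0.152 m at home.
- **Catch:** The nose tip stands about 4 mm behind the upright faces. The tongue ends at 10 mm, so the nose overlaps it by about 6 mm.
- **Slip along the way:** Easing off the press lifted the bracket about 2 mm within the catch's play. I pressed it back down to home before letting go.
- **Disagreements and limits:**
  - Scene and side depth differed from the wrist camera by 2–3 mm, about the calibration limit.
  - The plate-top reading after release was noisy, so I did not use it.
  - I did no deliberate pull test of the catch.
- **Bystanders:** The tray, pinion valve, full stand and orange stand looked untouched in the last pictures. The tie-rod end was outside the last crops I viewed, but the arm stayed well away from it.

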